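# Weigh the taller caliper piston on the spring scale

## Task

Hang the taller of the two pistons by its steel bail on the hook of the bench spring scale, easing it down gently so the hook is not driven to its bottom stop. Let it settle on the spring before you take your hand away, then leave it hanging there free, upright and still. Leave the shorter piston standing where it is.

Things in the scene. Friction and masses are not known exactly. Their poses are not given: they have to be found in the camera images.
- piston_long: Taller piston: black cup, 42 across, 60 high, in a rigid steel strap bail (upside-down U). Bail legs (3 thick, 14 wide) at its +y and -y: 48 over the legs, 42 between. Top strap (14 wide in x) spans z 120 to 124; under it, down to the rim, the bail is open along x. Grip across the legs (along y) near the top. Same either way round. 135 to 205 g. Origin: centre of underside, z up. Sizes in mm.
- piston_short: Shorter piston, to be left alone: same 42 mm diameter and same bail, but the cup is only 35 mm high and the bail's top is 99 mm above the origin. Origin: centre of its underside.
- hook_seat (a point): Middle of the hook arm's flat top (z 180 mm unloaded); moves with the hook. Arm level, 16 mm wide, 6 thick, pointing along own -x roughly to the robot, ending in an upturned lip (inner face 35 mm, outer 40 mm from here, top 22 mm above seat). Grey fixed column, 186 high, 56 wide, its front 55 mm away along +x. Nothing over or under the arm. Strap lies across the arm behind the lip, piston x along arm.
- hook (a joint): How far the hook has sunk on its spring, m: 0 unloaded, straight down positive, bottom stop at 0.050. Stiffness 80 N/m, damped; the taller piston hanging free sinks it 15 to 25 mm and it settles within about 1 s.

How it is judged:
By the outcome, as a careful person would: the job done as asked, in the order asked, and still so for the second after the job is handed in, with the robot touching nothing.
It also fails if it takes over 45 s, if anything falls off the work surface, if the arm or the gripper's body presses on something with over 40 N, if the wrist force passes 120 N, or if a joint passes its speed limit or range.

## Robot

A 6-joint arm with a two-finger parallel gripper is mounted at the origin on the work surface. World frame = base frame: x ahead of the robot, y to its left, z up, the work surface at z = 0. Lengths are in m, angles in rad, forces in N, time in s.
With the tool pointing down it reaches from about 0.325 to 0.775 m from the base axis. Payload 5.5 kg.
Tool frame: the origin (TCP) lies midway between the tips of the shut fingers; the grasp point (between the pads) lies 19 mm behind it; z points along the fingers, y is the line along which they close (so a half turn about z gives the same grasp; the last joint's range is limited). The gripper opens to 85 mm and grips with 20 to 120 N. Pads are 22 mm wide; open, the fingers measure 114 mm over their backs; the gripper's body (76 mm by 85 mm) begins 54 mm behind the grasp point. The pads swing forward as they close: fully open they stand 13 mm farther back than shut.
Start: joints at [1.246, 0.091, 1.231, -0, 1.82, -0.057], TCP at [0.159, 0.579, 0.231] pointing down, gripper open.
Joint ranges: [-2.87, 2.87], [-0.86, 2.18], [0.17, 2.46], [-1.51, 4.65], [0.06, 2.69], [-2.65, 2.65]. Speed limits (rad/s): [2.57, 2.57, 3.01, 3.14, 3.14, 3.14].

## Interface

Orientations are given as a 3x3 rotation matrix whose columns are the frame's x, y, z axes.
In Python, from rig import arm gives the robot as it stands.
- The arm moves only by the tool drive_tool, never from a script. Its argument "motion" is a list of rows, each a list of 7 numbers: the turn, a rotation vector about the tool's x, y, z in degrees, then the shift along the tool's x, y, z in mm, then the closure, from 0 (fully open) to 1 (shut). In form: [[rx, ry, rz, tx, ty, tz, grip], ...]. A call has 1 to 8 rows; each row shifts and turns the commanded pose from where the row before left it, along the tool's axes as they then stand; what a row does not reach is not made up. A row lasts 1/10 s, in which the tool goes at most 50 mm and 8.59 degrees, less where a joint would pass 70% of its speed; a pose out of reach is approached as far as the arm can. A call with a gripper value outside its range is refused whole. The fingers move at their own pace and stop on an object; "force" is the grip in N (left out, the last holds). Time passes only in rows, so rows that do not move let the fingers close. It gives the time, the measured TCP pose, the force, the opening and the grip force at its end, in the units of the state.
- arm.state(): the state, without advancing time (a new reading comes with each control period).
- arm.camera(name): name is "side" or "top" or "wrist"; returns the picture (384x512x3 uint8, red, green, blue); there is no depth.
- arm.camera_info(name): a dict with "fx", "fy", "cx", "cy" (pixels), "R" (3x3) and "t" (3): a world point X has camera coordinates R X + t. Camera axes: x right, y down, z forward; pixel columns grow to the right and rows downward; lengths in m; the calibration is good to about 2 mm. A picture is of the moment at which its call begins: read the wrist's pose just before it. camera_info takes no time and is no camera call; for the wrist camera it gives the pose at the moment of the call.
- arm.hand_in(): hands the job in; it is judged then, once.
The state is a dict: "t": time; "joints": joint angles; "joint_vel": joint speeds; "effort": joint torques, N m; "ee_pos": TCP position; "tool_rot": TCP orientation; "force": force on the tool from outside, world axes, zero at the start; "ft_torque": the same for the moment, N m; "finger_gap": opening from 0.0 (shut) to 1.0 (fully open); "finger_force": force on a finger pad.
Only numpy, scipy, OpenCV 4.12 (cv2) and the standard library are available. Lean on these libraries where they do the work, as an engineer would, in place of code of your own. Each camera call takes 0.05 s, during which the arm holds its last target. There are 200 camera calls.

## Working session

There is one attempt and no reset: what is moved stays moved. The work goes in short steps, Python scripts to look and compute and a tool call to move; the robot and the scene stay as the last step left them, time stands still between calls to the robot, and variables do not carry over. Pictures are saved under pics/ and viewed, at most 10 in all, crops included, and the job is handed in when it is done.

Besides the shell and the picture viewer there is one more tool, called after "Request:" as name(argument=value, ...) on one line, values as JSON. drive_tool: Moves the arm, as the interface text tells. Its arguments: {"type":"object","properties":{"motion":{"type":"array","items":{"type":"array","items":{"type":"number"}}},"force":{"type":"number"}},"required":["motion"]}

```bash
mkdir -p pics; python3 - <<'E'
from rig import arm
import cv2,numpy as np
s=arm.state();print(s['t'],s['ee_pos'],np.round(s['tool_rot'],3).tolist())
for n in ['side','top']:
    im=arm.camera(n);cv2.imwrite(f'pics/{n}0.png',im[:,:,::-1]);i=arm.camera_info(n);print(n,{k:np.round(v,4).tolist() for k,v in i.items()})
E
```

```text
0.0 [0.15869582 0.57833893 0.23013945] [[-0.964, 0.265, -0.001], [0.265, 0.964, -0.002], [0.0, -0.002, -1.0]]
side {'fx': 403.8345, 'fy': 403.8345, 'cx': 258.229, 'cy': 189.6192, 'R': [[0.7429, -0.6693, 0.0081], [-0.5164, -0.5808, -0.6292], [0.4259, 0.4633, -0.7772]], 't': [-0.412, 0.3063, 0.7052]}
top {'fx': 417.252, 'fy': 417.252, 'cx': 252.5897, 'cy': 184.8843, 'R': [[-0.0066, -0.9999, 0.0144], [-0.9981, 0.0057, -0.0619], [0.0618, -0.0148, -0.998]], 't': [-0.043, 0.5432, 1.0431]}
```

View pics/side0.png

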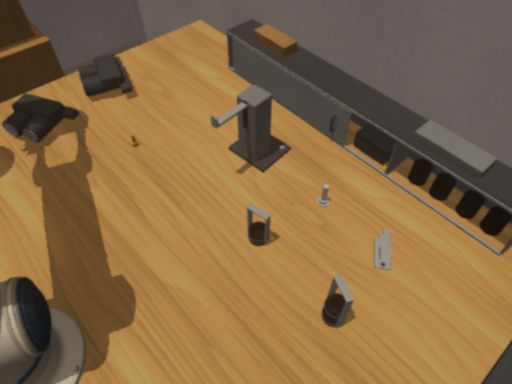

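View pics/top0.png

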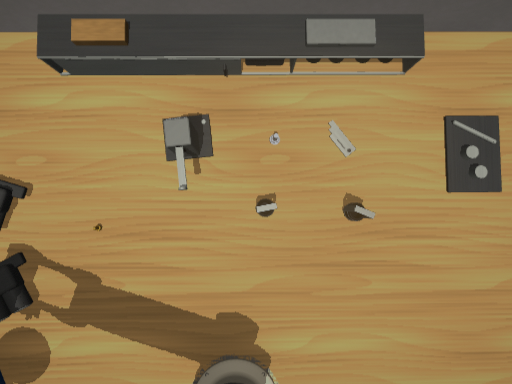

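The top view shows pistons at about (266,208) and (358,211), and the hook arm running from (180,148) to the lip at (183,187). In the side view the pistons are at (259,228) and (338,302), and the lip is at (214,122). I'll zoom in on these.

```bash
python3 - <<'E'
import cv2,numpy as np
t=cv2.imread('pics/top0.png');s=cv2.imread('pics/side0.png')
def c(im,x,y,w=66,h=50): return cv2.resize(im[y:y+h,x:x+w],(396,300),interpolation=cv2.INTER_CUBIC)
a=np.vstack([np.hstack([c(t,236,184),c(t,328,186)]),np.hstack([c(s,228,200),c(s,306,274,66,56)[:300]])])
cv2.imwrite('pics/z1.png',a)
b=np.hstack([c(t,150,105,84,100)*1,c(s,200,80,100,100)]);b=np.hstack([cv2.resize(t[100:200,150:250],(400,400),interpolation=2),cv2.resize(s[80:180,200:300],(400,400),interpolation=2)])
cv2.imwrite('pics/z2.png',b)
E
```

```text
(no output)
```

View pics/z1.png

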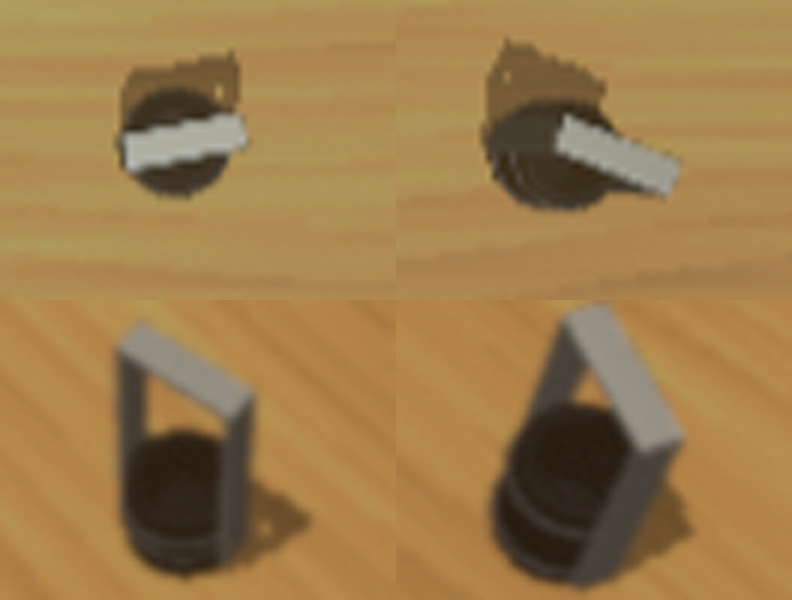

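View pics/z2.png

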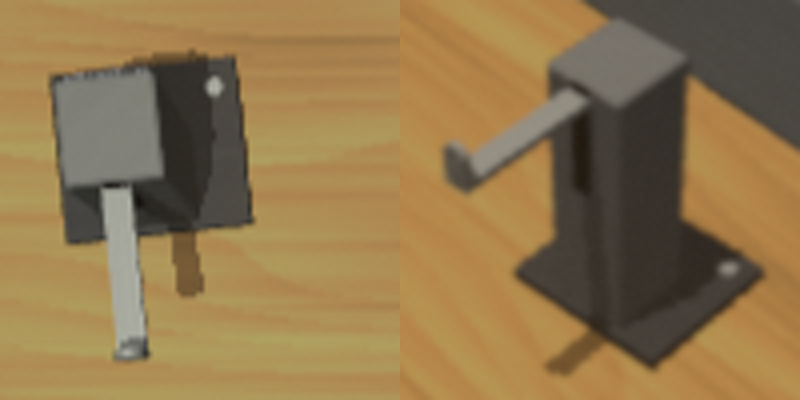

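The top-right piston, side view (338,302), is the taller one: it has more cup below its groove and a higher bail. Next I'll compute the poses from the corner pixels.

```bash
cat >h.py <<'E'
import numpy as np,cv2
def ray(i,p,z):
    R=np.array(i['R']);t=np.array(i['t']);c=-R.T@t
    d=R.T@np.array([(p[0]-i['cx'])/i['fx'],(p[1]-i['cy'])/i['fy'],1.]);return c+d*(z-c[2])/d[2]
def proj(i,X):
    q=np.array(i['R'])@np.array(X)+np.array(i['t']);return np.round([i['cx']+i['fx']*q[0]/q[2],i['cy']+i['fy']*q[1]/q[2]],1)
def zc(p,o,s): return [(p[0]+.5)/s-.5+o[0],(p[1]+.5)/s-.5+o[1]]
E
python3 - <<'E'
from rig import arm
from h import *
np.set_printoptions(precision=4,suppress=True)
T=arm.camera_info('top');S=arm.camera_info('side')
def rect(i,ps,o,s,z,n):
    P=np.array([ray(i,zc(p,o,s),z) for p in ps]);print(n,P.mean(0));print(P[:,:2].tolist() and np.diff(np.vstack([P,P[:1]]),axis=0)[:,:2])
rect(T,[(171,115),(284,165),(272,195),(160,148)],(328,186),6,.124,'long top')
rect(S,[(170,316),(204,302),(285,434),(246,453-0)] and [(168,318-300),(204,302-300),(285,434-300),(240,452-300)],(306,274),6,.124,'long side')
rect(T,[(124,136),(240,112),(247,144),(128,170)],(236,184),6,.099,'short top')
rect(T,[(52,77),(150,70),(163,180),(68,187)],(150,100),4,.186,'col top')
rect(T,[(101,187),(130,187),(145,338),(117,340)],(150,100),4,.180,'arm')
rect(T,[(115,357),(148,355)],(150,100),4,.202,'lip outer')
rect(S,[(551-400,68),(617-400,18),(688-400,62),(618-400,108)],(200,80),4,.186,'col side')
E
```

```text
long top [ 0.4739 -0.3001  0.124 ]
[[-0.0193 -0.0428]
 [-0.0114  0.0049]
 [ 0.0181  0.0424]
 [ 0.0125 -0.0045]]
long side [ 0.4709 -0.3012  0.124 ]
[[ 0.0113 -0.0035]
 [-0.0137 -0.0407]
 [-0.0131  0.0048]
 [ 0.0155  0.0394]]
short top [ 0.4859 -0.077   0.099 ]
[[ 0.0091 -0.0453]
 [-0.0125 -0.0026]
 [-0.0098  0.0465]
 [ 0.0132  0.0015]]
col top [0.6478 0.1183 0.186 ]
[[ 0.0036 -0.0525]
 [-0.0597 -0.0071]
 [-0.0036  0.0507]
 [ 0.0596  0.0089]]
arm [0.5759 0.111  0.18  ]
[[-0.0001 -0.0156]
 [-0.0816 -0.0083]
 [-0.001   0.015 ]
 [ 0.0827  0.009 ]]
lip outer [0.5245 0.103  0.202 ]
[[ 0.0009 -0.0172]
 [-0.0009  0.0172]]
col side [0.6411 0.1112 0.186 ]
[[ 0.0566  0.0095]
 [ 0.0031 -0.0552]
 [-0.0547 -0.0037]
 [-0.005   0.0494]]
```

Request:
drive_tool(motion=[[0,0,0,-31,-33,-9,0],[0,0,0,-31,-33,-9,0],[0,0,0,-31,-33,-9,0],[0,0,0,-31,-33,-9,0],[0,0,0,-31,-33,-9,0],[0,0,0,-31,-33,-9,0],[0,0,0,-31,-33,-9,0],[0,0,0,-31,-33,-9,0]], force=40)

```text
t: 0.9
ee_pos: [0.3283, 0.2567, 0.3033]
tool_rot: [[-0.964, 0.264, -0.0], [0.264, 0.964, -0.0], [0.0, -0.0, -1.0]]
force: [2.2, 0.2, 0.6]
finger_gap: 1.004
finger_force: 0.0
```

Request:
drive_tool(motion=[[0,0,0,-31,-33,-9,0],[0,0,0,-31,-33,-9,0],[0,0,0,-31,-33,-9,0],[0,0,0,-20,-20,0,0],[0,0,0,0,0,0,0]])

```text
t: 1.4
ee_pos: [0.4067, 0.111, 0.3297]
tool_rot: [[-0.963, 0.27, -0.001], [0.27, 0.963, -0.001], [0.0, -0.001, -1.0]]
force: [0.2, 1.0, -0.1]
finger_gap: 0.998
finger_force: 0.0
```

```bash
python3 - <<'E'
from rig import arm
from h import *
s=arm.state();i=arm.camera_info('wrist');im=arm.camera('wrist');cv2.imwrite('pics/w1.png',im[:,:,::-1])
np.savez('w1.npz',**i);print(s['t'],s['ee_pos'],s['joint_vel'].__class__,np.round(i['R'],3).tolist(),i['t'],[i[k] for k in('fx','cx','cy')])
print('seat',proj(i,(.564,.108,.18)),'lip mid',proj(i,(.5245,.1035,.202)))
E
```

```text
1.4 [0.40672884 0.11101379 0.32968717] <class 'numpy.ndarray'> [[0.269, 0.963, -0.002], [0.93, -0.26, 0.26], [0.25, -0.071, -0.966]] [-0.21526936 -0.40912052  0.37930681] [312.63183602212285, 257.9813433891601, 182.59494219518817]
seat [295.2 306.5] lip mid [283.7 288.5]
```

View pics/w1.png

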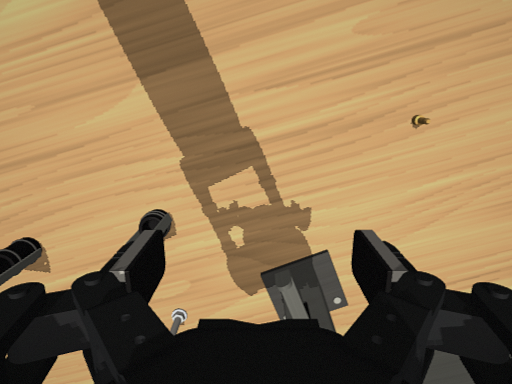

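The wrist picture shows only the column base, at (300,285); the palm hides the hook arm. The fixed-camera estimates agree to a few mm, which is well inside the clearances, so I'll go to the piston.

Request:
drive_tool(motion=[[0,0,0,-19.4,-42,6,0],[0,0,0,-19.4,-42,6,0],[0,0,0,-19.4,-42,6,0],[0,0,0,-19.4,-42,6,0],[0,0,0,-19.4,-42,6,0],[0,0,0,-19.4,-42,6,0],[0,0,0,-19.4,-42,6,0],[0,0,0,-19.4,-42,6,0]])

```text
t: 2.25
ee_pos: [0.4668, -0.2517, 0.2818]
tool_rot: [[-0.965, 0.263, 0.0], [0.263, 0.965, 0.001], [0.0, 0.001, -1.0]]
force: [1.0, 0.1, 0.7]
finger_gap: 0.999
finger_force: 0.0
```

Request:
drive_tool(motion=[[0,0,0,-19.4,-42,6,0],[0,0,6.8,0,0,0,0],[0,0,0,0,0,0,0],[0,0,0,0,0,0,0]])

```text
t: 2.65
ee_pos: [0.4744, -0.2956, 0.2764]
tool_rot: [[-0.928, 0.373, 0.0], [0.373, 0.928, 0.0], [0.0, 0.0, -1.0]]
force: [-0.4, -0.6, 0.1]
finger_gap: 1.0
finger_force: 0.0
```

```bash
python3 - <<'E'
from rig import arm
from h import *
s=arm.state();i=arm.camera_info('wrist');im=arm.camera('wrist');cv2.imwrite('pics/w2.png',im[:,:,::-1])
R=s['tool_rot'];print(s['t'],s['ee_pos'],np.degrees(np.arctan2(R[1,1],R[0,1])),s['force'])
for x in (-7,7):
  for y in (-24,24):
    a=np.radians(-22.5);print((x,y),proj(i,(.4725+(x*np.cos(a)-y*np.sin(a))/1e3,-.3005+(x*np.sin(a)+y*np.cos(a))/1e3,.124)))
np.savez('w2.npz',**i)
E
```

```text
2.65 [ 0.47439507 -0.29564489  0.27635   ] 68.10383645823168 [-0.4316579  -0.59688532  0.10816001]
(-7, -24) [228.3 161. ]
(-7, 24) [278.3 161.6]
(7, -24) [228.5 175.2]
(7, 24) [277.9 175.7]
```

View pics/w2.png

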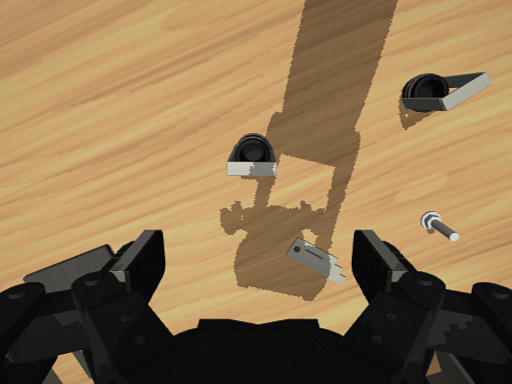

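The strap's top shows at (227–276, 163–176), within about 1.5 px of the prediction, and it is parallel to the finger line. I'll correct by (−1, −6.5) mm, descend and grip.

Request:
drive_tool(motion=[[0,0,0,-1,-6.5,0,0],[0,0,0,0,0,36,0],[0,0,0,0,0,36,0],[0,0,0,0,0,36,0],[0,0,0,0,0,36,0],[0,0,0,0,0,32,0],[0,0,0,0,0,20,0],[0,0,0,0,0,0,0]])

```text
t: 3.5
ee_pos: [0.4708, -0.3018, 0.0768]
tool_rot: [[-0.927, 0.375, -0.005], [0.375, 0.927, 0.003], [0.006, 0.001, -1.0]]
force: [-0.8, 0.5, -0.4]
finger_gap: 1.001
finger_force: 0.0
```

Request:
drive_tool(motion=[[0,0,0,0,0,0,0],[0,0,0,0,0,0,0.4],[0,0,0,0,0,0,1],[0,0,0,0,0,0,1],[0,0,0,0,0,0,1],[0,0,0,0,0,0,1],[0,0,0,0,0,0,1]], force=40)

```text
t: 4.2
ee_pos: [0.4732, -0.3036, 0.0821]
tool_rot: [[-0.926, 0.377, 0.003], [0.377, 0.926, -0.001], [-0.003, -0.0, -1.0]]
force: [0.8, 1.9, 6.2]
finger_gap: 0.559
finger_force: 41.4
```

Request:
drive_tool(motion=[[0,0,0,0,0,-8,1],[0,0,0,0,0,-20,1],[0,0,0,0,0,-28,1],[0,0,0,0,0,-28,1],[0,0,0,0,0,-28,1],[0,0,0,0,0,-24,1],[0,0,0,0,0,-14,1],[0,0,0,0,0,0,1]])

```text
t: 5.0
ee_pos: [0.4729, -0.3039, 0.2326]
tool_rot: [[-0.926, 0.377, 0.003], [0.377, 0.926, -0.002], [-0.003, -0.001, -1.0]]
force: [0.4, 0.1, -2.2]
finger_gap: 0.556
finger_force: 41.5
```

Request:
drive_tool(motion=[[0,0,0,0,0,0,1],[0,0,0,0,0,0,1],[0,0,0,0,0,0,1],[0,0,0,0,0,0,1]])

```text
t: 5.4
ee_pos: [0.4721, -0.3032, 0.2291]
tool_rot: [[-0.926, 0.377, -0.002], [0.377, 0.926, 0.001], [0.002, 0.0, -1.0]]
force: [-0.6, 1.2, -0.7]
finger_gap: 0.558
finger_force: 41.5
```

```bash
python3 - <<'E'
from rig import arm
from h import *
s=arm.state();print(s['t'],s['ee_pos'],s['force'],s['finger_gap'],s['finger_force'])
i=arm.camera_info('side');im=arm.camera('side');cv2.imwrite('pics/s2.png',cv2.resize(im[60:340,150:450,::-1],None,fx=2,fy=2))
print(arm.state()['force'])
R=s['tool_rot'];print(R)
E
```

```text
5.4 [ 0.47211605 -0.30318938  0.22910721] [-0.6161423   1.20637155 -0.68647244] 0.5581285322540025 41.48697221651673
[-0.23529157  0.31053101 -1.35319982]
[[-9.26232530e-01  3.76949410e-01 -1.56268661e-03]
 [ 3.76948074e-01  9.26233754e-01  1.08712862e-03]
 [ 1.85720558e-03  4.17882190e-04 -9.99998188e-01]]
```

View pics/s2.png

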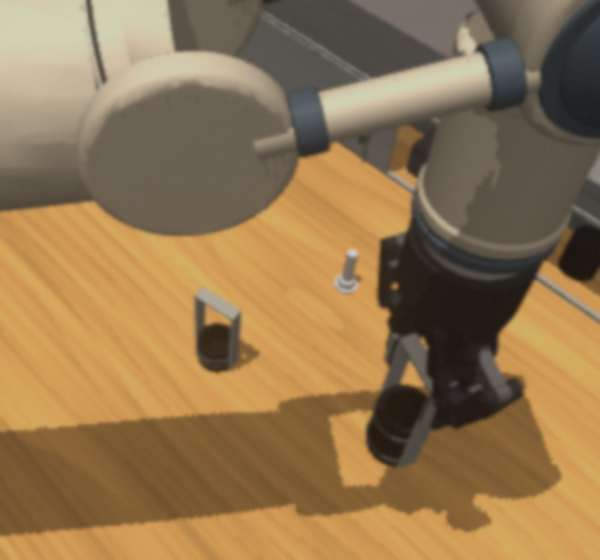

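It shows the tall piston held upright in the air at about (400,425) in the crop, with the short one untouched. I'll carry it to the point in front of the hook.

Request:
drive_tool(motion=[[0,0,0,8,19,0,1],[0,0,0,15,37,0,1],[0,0,0,15,37,0,1],[0,0,0,15,37,0,1],[0,0,0,15,37,0,1],[0,0,0,15,37,0,1],[0,0,0,15,37,0,1],[0,0,0,15,37,0,1]])

```text
t: 6.25
ee_pos: [0.4722, -0.0017, 0.2303]
tool_rot: [[-0.926, 0.377, 0.0], [0.377, 0.926, -0.0], [-0.0, 0.0, -1.0]]
force: [0.3, -0.0, -1.5]
finger_gap: 0.559
finger_force: 41.9
```

Request:
drive_tool(motion=[[0,0,0,15,37,0,1],[0,0,0,15,37,0,1],[0,0,0,8,19,0,1],[0,0,-7.2,0,0,0,1],[0,0,-7.2,0,0,0,1],[0,0,-7.2,0,0,0,1],[0,0,-7.1,0,0,0,1],[0,0,0,0,0,0,1]])

```text
t: 7.05
ee_pos: [0.4723, 0.0972, 0.2301]
tool_rot: [[-0.993, -0.115, -0.0], [-0.115, 0.993, -0.0], [0.0, -0.0, -1.0]]
force: [-0.1, -0.2, -1.9]
finger_gap: 0.557
finger_force: 42.1
```

Request:
drive_tool(motion=[[0,0,0,0,0,10,1],[0,0,0,0,0,20,1],[0,0,0,0,0,20,1],[0,0,0,0,0,8,1],[0,0,0,0,0,0,1],[0,0,0,0,0,0,1],[0,0,0,0,0,0,1]])

```text
t: 7.75
ee_pos: [0.4729, 0.0972, 0.1736]
tool_rot: [[-0.994, -0.114, 0.002], [-0.114, 0.994, 0.0], [-0.002, -0.0, -1.0]]
force: [1.0, 0.6, -1.9]
finger_gap: 0.553
finger_force: 42.0
```

```bash
python3 - <<'E'
from rig import arm
from h import *
a=[];f=[]
for k in range(6):
    im=arm.camera('side' if k==0 else 'top')
    if k==0: A=im
    s=arm.state();a.append(s['ee_pos']);f.append(s['force'])
R=s['tool_rot'];print(s['t'],np.mean(a,0),np.std(a,0),np.mean(f,0),np.std(f,0),np.degrees(np.arctan2(R[1,1],R[0,1])),s['finger_gap'])
i=arm.camera_info('side');p=np.mean(a,0)
g=np.hstack([cv2.resize(A[60:210,160:310],(400,400)),cv2.resize(im[90:240,120:270],(400,400))])
cv2.imwrite('pics/s3.png',g[:,:,::-1])
E
```

```text
8.05 [0.47271822 0.09722484 0.17312593] [1.24468920e-04 1.22229993e-05 3.10767656e-04] [ 0.04315933 -0.26046551 -1.9187479 ] [0.60155281 0.50119885 0.34755397] 96.55053330411526 0.5549658513232543
```

View pics/s3.png

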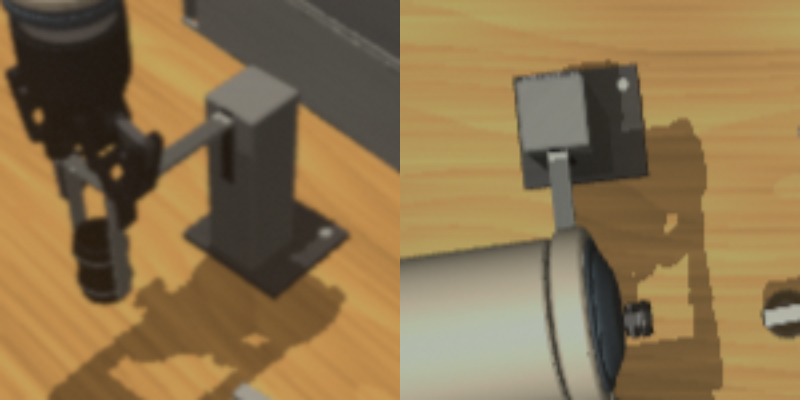

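The piston is held in front of the hook, aligned with the arm direction. I'll slide it in over the lip, moving 90 mm along tool −x.

Request:
drive_tool(motion=[[0,0,0,-8,0,0,1],[0,0,0,-16,0,0,1],[0,0,0,-16,0,0,1],[0,0,0,-16,0,0,1],[0,0,0,-16,0,0,1],[0,0,0,-12,0,0,1],[0,0,0,-6,0,0,1],[0,0,0,0,0,0,1]])

```text
t: 8.85
ee_pos: [0.5623, 0.1075, 0.1717]
tool_rot: [[-0.993, -0.114, -0.001], [-0.114, 0.993, -0.0], [0.001, -0.0, -1.0]]
force: [-0.3, -0.3, -1.4]
finger_gap: 0.559
finger_force: 42.1
```

```bash
cat >look.py <<'E'
from rig import arm
from h import *
import sys
a=[];f=[]
n=int(sys.argv[2])
for k in range(n):
    im=arm.camera('side' if k==0 else 'top')
    if k==0: A=im
    s=arm.state();a.append(s['ee_pos']);f.append(s['force'])
print(s['t'],np.mean(a,0),np.mean(f,0),np.std(f,0),s['finger_gap'])
g=np.hstack([cv2.resize(A[70:190,200:320],(400,400)),cv2.resize(im[90:210,130:250],(400,400))])
cv2.imwrite(sys.argv[1],g[:,:,::-1])
E
python3 look.py pics/s4.png 6
```

```text
9.15 [0.56155626 0.10745009 0.17228285] [-0.58240205 -0.032738   -2.11565689] [0.59618102 0.36860343 0.38923361] 0.5570142424074765
```

View pics/s4.png

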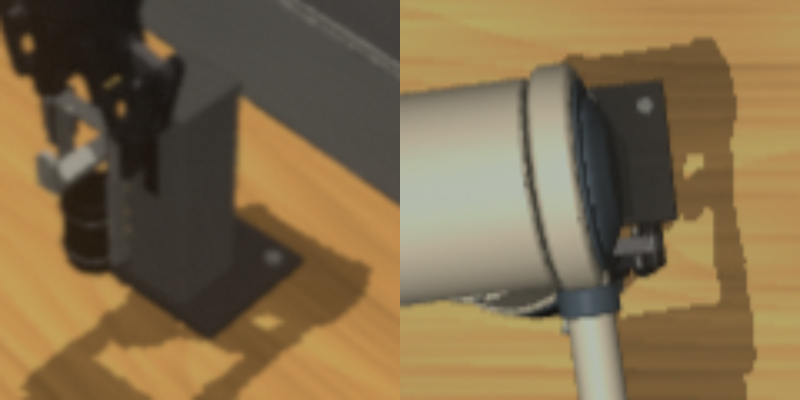

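The lip at (47,165) is on the robot side of the bail, so the arm is through it. I'll lower gently.

Request:
drive_tool(motion=[[0,0,0,0,0,3,1],[0,0,0,0,0,5,1],[0,0,0,0,0,5,1],[0,0,0,0,0,5,1],[0,0,0,0,0,4,1],[0,0,0,0,0,3,1],[0,0,0,0,0,2,1],[0,0,0,0,0,1.5,1]])

```text
t: 9.95
ee_pos: [0.5618, 0.1075, 0.1436]
tool_rot: [[-0.993, -0.114, -0.0], [-0.114, 0.993, 0.0], [0.0, 0.0, -1.0]]
force: [0.6, -0.8, -2.3]
finger_gap: 0.556
finger_force: 42.1
```

Request:
drive_tool(motion=[[0,0,0,0,0,1.5,1],[0,0,0,0,0,1.5,1],[0,0,0,0,0,1.5,1],[0,0,0,0,0,1.5,1],[0,0,0,0,0,1.5,1],[0,0,0,0,0,1.5,1],[0,0,0,0,0,1.5,1],[0,0,0,0,0,1.5,1]])

```text
t: 10.75
ee_pos: [0.5619, 0.1075, 0.1318]
tool_rot: [[-0.993, -0.114, 0.0], [-0.114, 0.993, 0.0], [-0.0, 0.0, -1.0]]
force: [0.4, 0.6, -0.7]
finger_gap: 0.558
finger_force: 42.1
```

Request:
drive_tool(motion=[[0,0,0,0,0,1.5,1],[0,0,0,0,0,1.5,1],[0,0,0,0,0,1.5,1],[0,0,0,0,0,1.5,1],[0,0,0,0,0,1.5,1],[0,0,0,0,0,0,1],[0,0,0,0,0,0,1],[0,0,0,0,0,0,1]])

```text
t: 11.55
ee_pos: [0.5618, 0.1075, 0.1244]
tool_rot: [[-0.993, -0.114, 0.0], [-0.114, 0.993, -0.0], [-0.0, -0.0, -1.0]]
force: [1.1, -1.1, 0.4]
finger_gap: 0.558
finger_force: 42.1
```

```bash
python3 look.py pics/s5.png 14
```

```text
12.25 [0.56178934 0.10746326 0.12431774] [ 0.76159323 -0.16655945 -0.4209364 ] [0.3863354  0.43539797 0.30050893] 0.5617785748238487
```

View pics/s5.png

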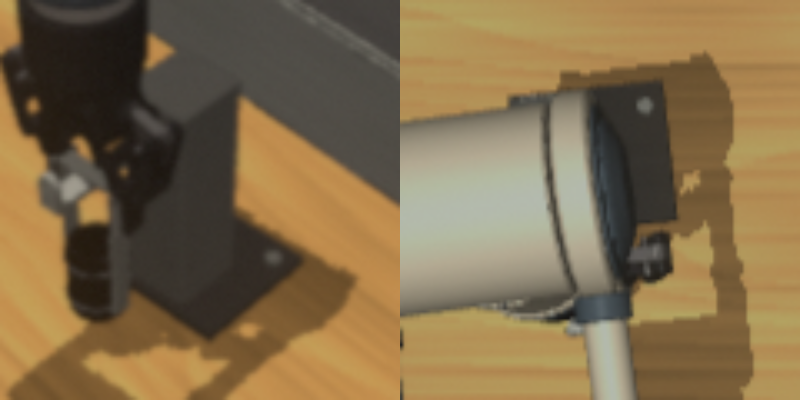

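The strap now sits on the arm behind the lip at (50,185), and the hook has sunk about 17 mm. The hand still carries roughly 0.4 N, so I'll lower 5 mm more and dwell.

Request:
drive_tool(motion=[[0,0,0,0,0,1,1],[0,0,0,0,0,1,1],[0,0,0,0,0,1,1],[0,0,0,0,0,1,1],[0,0,0,0,0,1,1],[0,0,0,0,0,0,1],[0,0,0,0,0,0,1],[0,0,0,0,0,0,1]])

```text
t: 13.05
ee_pos: [0.5618, 0.1075, 0.1194]
tool_rot: [[-0.993, -0.114, 0.0], [-0.114, 0.993, -0.0], [-0.0, -0.0, -1.0]]
force: [0.4, -0.2, 0.9]
finger_gap: 0.557
finger_force: 42.2
```

```bash
python3 look.py pics/s6.png 20
```

```text
14.05 [0.56179325 0.10746042 0.11930273] [0.59902909 0.11806243 0.05481501] [0.54146064 0.42313837 0.60380837] 0.5570401329132765
```

Request:
drive_tool(motion=[[0,0,0,0,0,0,1],[0,0,0,0,0,0,0.43],[0,0,0,0,0,0,0.4],[0,0,0,0,0,0,0.36],[0,0,0,0,0,0,0.3],[0,0,0,0,0,0,0.2],[0,0,0,0,0,0,0.1],[0,0,0,0,0,0,0]], force=20)

```text
t: 14.85
ee_pos: [0.5618, 0.1075, 0.1193]
tool_rot: [[-0.993, -0.114, 0.0], [-0.114, 0.993, 0.0], [-0.0, 0.0, -1.0]]
force: [0.7, 0.3, -0.3]
finger_gap: 0.997
finger_force: 0.0
```

Request:
drive_tool(motion=[[0,0,0,0,0,0,0],[0,0,0,0,0,0,0],[0,0,0,0,0,0,0],[0,0,0,0,0,0,0],[0,0,0,0,0,0,0],[0,0,0,0,0,0,0],[0,0,0,0,0,0,0],[0,0,0,0,0,0,0]])

```text
t: 15.65
ee_pos: [0.5618, 0.1075, 0.1193]
tool_rot: [[-0.993, -0.114, 0.0], [-0.114, 0.993, -0.0], [-0.0, -0.0, -1.0]]
force: [0.1, -0.3, -0.1]
finger_gap: 1.002
finger_force: 0.0
```

```bash
python3 - <<'E'
from rig import arm
import numpy as np,cv2
A=arm.camera('side').astype(int)
for k in range(8): B=arm.camera('side').astype(int)
c=lambda x:x[70:190,200:320]
print(abs(c(A)-c(B)).max(), abs(c(A)-c(B)).mean());s=arm.state();print(s['t'],s['force'],s['finger_gap'],s['finger_force'])
cv2.imwrite('pics/s7.png',B[:,:,::-1])
# cup region motion vs. before release
P=cv2.imread('pics/s6.png')[:, :400].astype(int); Q=cv2.resize(c(B).astype(np.uint8)[:,:,::-1],(400,400)).astype(int)
d=abs(P-Q).max(2)[220:340,40:140];print('cup diff',d.mean(),d.max())
E
```

```text
17 0.7903009259259259
16.1 [ 0.70616967  0.33904167 -0.98671029] 0.9993633600461761 0.0
cup diff 4.455666666666667 44[ WARN:0@9.736] global loadsave.cpp:1063 imwrite_ Unsupported depth image for selected encoder is fallbacked to CV_8U.
```

It's hanging still. I'll withdraw straight up, then check.

Request:
drive_tool(motion=[[0,0,0,0,0,-5,0],[0,0,0,0,0,-10,0],[0,0,0,0,0,-20,0],[0,0,0,0,0,-25,0],[0,0,0,0,0,-30,0],[0,0,0,0,0,-30,0],[0,0,0,0,0,-30,0],[0,0,0,0,0,-20,0]])

```text
t: 16.9
ee_pos: [0.562, 0.1075, 0.2933]
tool_rot: [[-0.993, -0.114, 0.004], [-0.114, 0.993, 0.001], [-0.004, 0.0, -1.0]]
force: [0.7, 0.6, -0.3]
finger_gap: 1.003
finger_force: 0.0
```

Request:
drive_tool(motion=[[0,0,0,25,30,0,0],[0,0,0,25,40,0,0],[0,0,0,25,40,0,0],[0,0,0,25,40,0,0],[0,0,0,20,30,0,0],[0,0,0,0,0,0,0],[0,0,0,0,0,0,0],[0,0,0,0,0,0,0]])

```text
t: 17.7
ee_pos: [0.4226, 0.272, 0.2898]
tool_rot: [[-0.994, -0.113, 0.001], [-0.113, 0.994, -0.0], [-0.001, -0.0, -1.0]]
force: [-1.1, -0.2, 0.3]
finger_gap: 1.0
finger_force: 0.0
```

```bash
python3 - <<'E'
from rig import arm
from h import *
s=arm.state();print(s['t'],s['ee_pos'],s['finger_gap'])
A=arm.camera('top').astype(int)
for k in range(8): B=arm.camera('top').astype(int)
d=abs(A-B)[110:215,160:230];print('motion',d.max(),d.mean())
T=arm.camera_info('top')
# bright strap pixels near hook
g=B.min(2);ys,xs=np.where(g[140:215,165:210]>125);print(len(xs))
sub=g[150:200,165:205]
for r in range(0,50,2): print(''.join('#' if v>150 else '+' if v>110 else '.' if v>60 else ' ' for v in sub[r]))
for n,y in (('-',-24),('+',24)):
  a=np.radians(6.6);print(n,[proj(T,(.5618+x*np.cos(a)-y/1e3*np.sin(a),.1075+x*np.sin(a)+y/1e3*np.cos(a),.163)) for x in(-.007,.007)])
O=cv2.imread('pics/top0.png')[:,:,::-1].astype(int);print('short diff',abs(O-B)[195:222,250:285].mean())
E
```

```text
17.7 [0.4225653  0.27197975 0.28978654] 1.0003687783861135
motion 44 0.6193650793650793
400
  ....      #######.                ....
  ......    +######.               .....
   ........ .######+.              .....
    .........#######. ....       ....   
    .........#######.    .          .   
        .....#######+.                  
     ........+######+.                  
     ........+######+.                  
      .......+#######.                  
       .......#######.                  
        ....++####+++++######.         .
       +#####################.         .
       +#####################.        ..
..     .####++++++####.              ...
..             #######.             ....
...         .. #######.          .......
.....       ...+######+         ........
......       ..+#######.      ..........
......         ++++.... ................
........       .++#++. .................
.........      .........................
.........         ......................
..........         .....................
..........          ....................
...........          ...................
- [array([194.5, 174.4]), array([193.8, 168.1])]
+ [array([172.7, 177.1]), array([172. , 170.7])]
short diff 4.156613756613757
```

```bash
python3 - <<'E'
from rig import arm
import cv2,numpy as np
O=cv2.imread('pics/top0.png').min(2)[190:225,245:290];L=[arm.camera('top').min(2) for k in range(12)]
m=lambda g,t:(lambda w:(len(w[0]),np.mean(w,1).round(2)))(np.where(g>t))
B=L[-1][190:225,245:290];print(m(O,130),m(B,130));print(m(255-O.astype(int),205),m(255-B.astype(int),205))
for g in (L[0],L[-1]): print(m(g[168:179,168:198],130))
print(arm.hand_in() if abs(m(O,130)[1]-m(B,130)[1]).max()<.7 else 'check',arm.state()['t'])
E
```

```text
(108, array([16.93, 21.1 ])) (111, array([16.89, 21.3 ]))
(123, array([15.68, 19.85])) (115, array([15.93, 19.83]))
(159, array([ 4.74, 14.77]))
(159, array([ 4.74, 14.77]))
the job is handed in; nothing more can be done
the job is handed in; nothing more can be done
```

The taller piston is hanging free and still by its bail on the scale hook, sunk roughly 22 mm on the spring. The short piston is where it was, the arm is clear, and I handed the job in at about 19 s on the robot's clock.

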